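# Square the long paperweight into the corner of the mounting board's stop rail

### The arm

A 7-joint arm with a two-finger parallel gripper is mounted at the origin on the work surface. World frame = base frame: x ahead of the robot, y to its left, z up, the work surface at z = 0. Lengths are in m, angles in rad, forces in N, time in s.
With the tool pointing down it reaches from about 0.35 to 0.775 m from the base axis. Payload 3.1 kg.
Tool frame: the origin (TCP) lies at the very end of the fingers, on their centre line; the grasp point (between the pads) lies r.tcp_to_grasp behind it (r.tcp_to_grasp is the distance from the TCP to the grasp point, in m); z points along the fingers, y is the direction in which the jaws open and shut (so a half turn about z gives the same grasp; the last joint's range is limited). The gripper opens to 85 mm and grips with 20 to 120 N. Pads are 22 mm wide; open, the fingers measure 114 mm over their backs; the gripper's body (76 mm by 85 mm) begins 54 mm behind the grasp point. The pads swing forward as they close: fully open they stand 13 mm farther back than shut.
Start: joints at [-1.273, 0.311, 0.014, 1.512, -0.004, 1.319, -0.027], TCP at [0.183, 0.519, 0.231] pointing down, gripper open.
Joint ranges: [-2.7, 2.7], [-0.3, 1.91], [-1.27, 1.3], [0.12, 2.57], [-1.44, 4.58], [0.2, 2.03], [-3.05, 3.05]. Speed limits (rad/s): [2.79, 2.79, 3.14, 3.14, 3.14, 3.14, 3.14].

### API

Orientations are given as a unit quaternion [w, x, y, z].
In Python, from station import r gives the robot as it stands.
- The arm moves only by the tool drive_tool, never from a script. Its argument "increments" is text: rows parted by semicolons, each of 7 numbers parted by spaces: the turn, a rotation vector about the world's x, y, z in rad, then the shift along the world's x, y, z in m, then the closure, from -1 (fully open) to 1 (shut). A call has 1 to 12 rows; each row is the pose to reach, as a shift and turn from the pose commanded when the call began; what a row does not reach only later rows make up. A row lasts 1/12 s, in which the tool goes at most 41.7 mm and 7.16 degrees, less where a joint would pass 70% of its speed; a pose out of reach is approached as far as the arm can. A call with a gripper value outside its range is refused whole. The fingers move at their own pace and stop on an object; the grip force is fixed at half the most. Time passes only in rows, so rows that repeat a pose let the fingers close. It gives the time, the measured TCP pose, the force and the opening at its end, in the units of the state.
- r.get_obs(): the state, without advancing time (a new reading comes with each control period).
- r.snapshot(name): name is "scene" or "top" or "wrist"; returns a dict with "color" (384x512x3 uint8, red, green, blue), "range_z" (384x512 float32, m along the optical axis (not along the pixel's ray), 0 where there is no reading), "mtx" (3x3 intrinsics, pixels), "distortion" ([k1, k2, p1, p2, k3] as OpenCV has them; the pictures are not rectified), "cam_to_world" (4x4, takes a point from camera to world coordinates). Camera axes: x right, y up, looking along -z (the intrinsics and any distortion apply to the point x, -y, -z); pixel columns grow to the right and rows downward; lengths in m; the calibration is good to about 2 mm. A picture is of the moment at which its call begins.
- r.job_done(): hands the job in, once; it reports no verdict.
Trained networks look in a picture, given as the dict that the camera call returned (one of the last four; its "shot" number tells which), for a name from the list of things; names that differ only in an ending like _2 or _b are one class to them, and where a whole thing is asked for, a point or a joint stands for the part that bears it (a point fixed in the world has none). Each returns a list of dicts, best first, with "conf" (0 to 1); they miss things now and then, are a little off and sometimes report something else, mostly with a low value. They report only what shows in the picture. A call takes as long as a camera call.
- r.spot_in(picture, thing): "location" ([column, row] in pixels, amid what is visible of it).
The state is a dict: "clock": time; "joint_pos": joint angles; "qvel": joint speeds; "tau": joint torques, N m; "position": TCP position; "orientation": TCP orientation; "wrist_force": force on the tool from outside, world axes, zero at the start; "torque": the same for the moment, N m; "opening": opening from 0.0 (shut) to 1.0 (fully open).
Only numpy, scipy, OpenCV 4.12 (cv2) and the standard library are available. Lean on these libraries where they do the work, as an engineer would, in place of code of your own. Each camera call takes 0.05 s, during which the arm holds its last target. There are 200 camera calls.

### The job

Square the long black paperweight up on the mounting board: push it gently near its two ends, on the bare wood, until its long side lies flush against the aluminium rail and its left end is flush against the end stop, with all three orange spring pins pushed fully in, and leave it there. Keep it sliding flat on the board without picking it up, never touch the blue porcelain inlay in its middle, and leave everything else on the desk where it is.

Things in the scene. Friction and masses are not known exactly. Their poses are not given: they have to be found in the camera images.
- board: Pale wooden mounting board, 280 x 540 x 12 mm, fixed to the desk. Origin: centre of its underside; its top is 12 mm above. Its x axis points to its far edge (away from the robot), its y axis along its length to the robot's left. On it is screwed an aluminium L-shaped stop rail, 26 mm high: a leg 420 mm long, 20 mm thick, on the far side, and a short end stop.
- rail_mark (a point): Mark on the board's top where the rail's inner corner should be: board x 60, y 200 mm. Leg's face runs from here along board -y for 400 mm; at its left end the stop points 45 mm back to the robot, 20 mm thick. Last set by hand, the rail is off this by up to 8 mm in x and in y and 0.05 rad in yaw about the corner; it is not measured: find it by touch. It does not yield.
- bar: Long black lacquered paperweight with a metal core: straight bar 36 (x) x 300 (y) x 24 (z) mm, about 0.5 kg, loose and flat on the board, 15 to 100 mm short of rail and end stop; sliding it takes 2 to 8 N. Origin: centre of its underside; y runs along it to the robot's left, x points at the rail. Outside the inlay it is bare. Push only bare wood, with at most 25 N.
- inlay: Blue porcelain inlay, part of the bar: 100 mm long, over the middle 50 mm to either side of the bar's centre, standing 4 mm proud of the bar's robot-facing side and 1.5 mm proud of its top. Must not be touched. Origin: middle of the robot-facing side of the bar, 12.5 mm above its underside.
- bar_left_end (a point): Centre of the bar's left end face (+y end), 12 mm above its underside.
- bar_right_end (a point): Centre of the bar's right end face (-y end), 12 mm above its underside; push here to send the bar along the rail to the end stop.
- feeler_left (a joint): Orange spring pin, 8 mm in diameter, 12 mm above the board, standing 6 mm out of the straight rail, 95 mm from the inner corner. Reads 0 when out, 0.006 (m) when the bar lies flush on the rail there, 0.007 at most; the spring pushes back with 0.2 to 0.5 N, too little to move the resting bar. Its tail comes 6 mm out of the back of the rail as it goes in.
- feeler_right (a joint): The same kind of pin in the straight rail, 270 mm from the inner corner. Reads 0 when out, 0.006 when the bar lies flush on the rail there.
- feeler_end (a joint): The same kind of pin standing 6 mm out of the end stop, 29 mm in front of the straight rail (a bar slid along further than 25 mm off the rail misses it and jams beside it). Reads 0 when out, 0.006 when the bar's left end face is flush against the end stop.
- seal_stone: Reddish seal stone 24 x 24 x 50 mm standing at the left near corner of the board; leave alone. Origin: centre of its underside.
- paste_jar: White jar with a red lid, 48 mm across, 30 mm high, at the right near corner of the board; leave alone. Origin: centre of its underside.
- teacup: Green teacup, 76 mm across, 75 mm high, on the desk to the right; leave alone. Origin: centre of its underside.
- fruit_bowl: White bowl of red fruit, 136 mm across, 75 mm high, on the desk to the right; leave alone. Origin: centre of its underside.
- inkstone: Black inkstone 130 x 90 x 22 mm on the desk to the left; leave alone. Origin: centre of its underside.
- brush: Writing brush lying beyond the board, 275 mm long, 16 mm thick; leave alone. Origin: centre of its underside.
- ink_stick: Black ink stick 25 x 100 x 14 mm on the desk to the left; leave alone. Origin: centre of its underside.

How it is judged:
At the end, for the whole second after the job is handed in: The bar lies flat and still on the board, let go, with each of the three orange pins pushed in by more than 4.2 mm of its 6 mm, so that the bar is within 1.8 mm of the rail at both rail pins and within 1.8 mm of the end stop (value of joint each of feeler_left, feeler_right, feeler_end above 0.0042 m and angle between bar's own z axis and vertical below 0.05 rad and linear speed of bar below 0.005 m/s and x of bar in the frame of board above 0.02 m and y of bar in the frame of board above 0.03 m); the robot touches nothing.
It fails at once if the bar is pushed with more than 25 N (contact force between any of the fingers, the arm and bar above 25 N).
It fails at once if the porcelain inlay is touched (contact force between any of the fingers, the arm and inlay above 0.5 N).
It fails at once if the bar is lifted off or tipped up (an end more than 10 mm up, or 0.15 rad) (height (world z) of any of bar_left_end, bar_right_end above 0.034 m or angle between bar's own z axis and vertical above 0.15 rad).
It fails at once if another thing on the desk is moved by more than 20 mm (distance of any of seal_stone, paste_jar, teacup, fruit_bowl, inkstone, brush, ink_stick from where it was at the start of the episode above 0.02 m).
It also fails if it takes over 72 s, if anything falls off the work surface, if the arm or the gripper's body presses on something with over 40 N, if the wrist force passes 120 N, or if a joint passes its speed limit or range.

## Working session

There is one attempt and no reset: what is moved stays moved. The work goes in short steps, Python scripts to look and compute and a tool call to move; the robot and the scene stay as the last step left them, time stands still between calls to the robot, and variables do not carry over. Pictures are saved under pics/ and viewed, about 8 in all and at most 12, crops included, and the job is handed in when it is done.

Besides the shell and the picture viewer there is one more tool, called after "Call:" as name(argument=value, ...), one argument or row to a line, values as JSON. drive_tool: Moves the arm, as the interface text tells. Its arguments: {"type":"object","properties":{"increments":{"type":"string"}},"required":["increments"]}

```bash
mkdir -p pics; ls; cat > h.py <<'E'
import numpy as np, cv2
from station import r
def world(p,c,rw,z=None):
    """pixel->world using range or plane z"""
    u=cv2.undistortPoints(np.array([[[c,rw]]],float),p["mtx"],np.array(p["distortion"]))[0,0]
    T=p["cam_to_world"]; d=T[:3,:3]@np.array([u[0],-u[1],-1.0]); o=T[:3,3]
    s=p["range_z"][int(round(rw)),int(round(c))] if z is None else (z-o[2])/d[2]
    return o+s*d
def cloud(p):
    h,w=p["range_z"].shape
    g=np.stack(np.meshgrid(np.arange(w),np.arange(h)),-1).reshape(-1,1,2).astype(float)
    u=cv2.undistortPoints(g,p["mtx"],np.array(p["distortion"]))[:,0]
    T=p["cam_to_world"]; s=p["range_z"].reshape(-1,1)
    return (np.hstack([u[:,:1],-u[:,1:],-np.ones((len(u),1))])*s@T[:3,:3].T+T[:3,3]).reshape(h,w,3)
def save(p,n,crop=None,f=1.5):
    a=p["color"][:,:,::-1]
    if crop: a=a[crop[1]:crop[3],crop[0]:crop[2]]
    cv2.imwrite("pics/"+n,cv2.resize(a,None,fx=f,fy=f,interpolation=cv2.INTER_CUBIC))
E
python3 - <<'E'
from h import *
o=r.get_obs(); print({k:np.round(v,3) for k,v in o.items()}, r.tcp_to_grasp)
p=r.snapshot("top"); save(p,"top1.png")
for n in ["board","bar","inlay","bar_left_end","bar_right_end","feeler_left","feeler_right","feeler_end","seal_stone","paste_jar","teacup","fruit_bowl","inkstone","brush","ink_stick"]:
    for d in r.spot_in(p,n)[:2]:
        l=d["location"]; print(n,np.round(l,1),round(d["conf"],2),np.round(world(p,*l),3))
E
```

```text
pics
{'clock': np.float64(0.0), 'joint_pos': array([-1.273,  0.312,  0.014,  1.513, -0.004,  1.319, -0.027]), 'qvel': array([-0.   ,  0.   ,  0.   , -0.001, -0.001, -0.002, -0.001]), 'tau': array([ 1.0000e-03, -3.7992e+01,  1.4600e-01, -2.3059e+01,  1.2000e-02,
        1.4000e-02, -0.0000e+00]), 'position': array([0.183, 0.518, 0.23 ]), 'orientation': array([-0.   ,  0.169,  0.986, -0.001]), 'wrist_force': array([0.212, 0.137, 1.597]), 'torque': array([0.012, 0.029, 0.017]), 'opening': np.float64(0.996)} 0.0187
board [272.8 207.7] 0.58 [ 0.58  -0.032  0.011]
bar [269.7 220.2] 0.92 [ 0.537 -0.021  0.036]
inlay [274.1 220.1] 0.83 [ 0.537 -0.035  0.035]
bar_left_end [272.1 217.6] 0.94 [ 0.545 -0.028  0.04 ]
bar_right_end [274.  218.6] 0.56 [ 0.541 -0.034  0.041]
paste_jar [338.4 246.9] 0.53 [ 0.447 -0.239  0.037]
teacup [396.1 199.7] 0.97 [ 0.599 -0.445  0.007]
fruit_bowl [432.1 234.4] 0.58 [ 0.478 -0.533  0.073]
fruit_bowl [272.6 219.8] 0.29 [ 0.538 -0.03   0.037]
inkstone [115.3 201.4] 0.88 [0.608 0.49  0.024]
brush [262.1 135.6] 0.7 [ 0.829 -0.001 -0.001]
ink_stick [ 97.9 246.8] 0.69 [0.459 0.548 0.013]
```

View pics/top1.png

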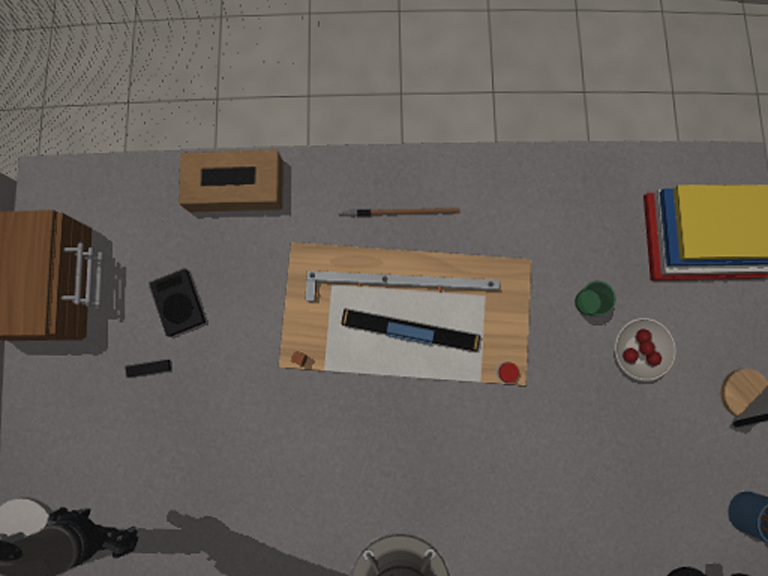

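The top view shows the bar at about (343,318)–(480,342), tilted against the rail. The rail runs from (307,272) to (499,285), with its end stop at the left. Next I fit the bar, rail and board.

```bash
cat >> h.py <<'E'
def planexy(p,mask,z):
    v,c=np.nonzero(mask); 
    u=cv2.undistortPoints(np.stack([c,v],-1)[:,None].astype(float),p["mtx"],np.array(p["distortion"]))[:,0]
    T=p["cam_to_world"]; d=np.hstack([u[:,:1],-u[:,1:],-np.ones((len(u),1))])@T[:3,:3].T
    return (T[:3,3]+d*((z-T[2,3])/d[:,2:]))[:,:2]
def fit_bar(p,roi=None):
    """dark pixels+blue inside the board -> rect on top plane"""
    P=cloud(p); a=p["color"].astype(int); X,Y,Z=P[...,0],P[...,1],P[...,2]
    m=(Z>0.027)&(Z<0.045)&(X>.42)&(X<.66)&(Y>-.23)&(Y<.17)&((a.max(-1)<75)|(a[...,2]>a[...,0]+25))
    m=cv2.morphologyEx(m.astype(np.uint8),cv2.MORPH_OPEN,np.ones((3,3)))
    n,l,s,_=cv2.connectedComponentsWithStats(m); k=1+np.argmax(s[1:,4]); m=l==k
    q=planexy(p,m,.036); (c,wh,an)=cv2.minAreaRect(q.astype(np.float32)*1000)
    b=cv2.boxPoints((c,wh,an)); return c,wh,an,b,m
E
python3 - <<'E'
from h import *
for n in ["top","scene"]:
    p=r.snapshot(n); c,wh,an,b,m=fit_bar(p); print(n,np.round(c,1),np.round(wh,1),round(an,2),m.sum()); print(b.round(1))
    if n=="scene": save(p,"scene1.png")
    P=cloud(p); a=p["color"].astype(int)
    sat=a.max(-1)-a.min(-1)
    m=(P[...,2]>.026)&(P[...,2]<.05)&(P[...,0]>.5)&(P[...,0]<.72)&(P[...,1]>-.28)&(P[...,1]<.25)&(sat<40)&(a.max(-1)>85)
    q=planexy(p,m,.038)*1000
    # leg edges as function of y
    for lo in range(-220,181,50):
        s=q[(q[:,1]>lo)&(q[:,1]<lo+50)]
        if len(s): print(lo+25,len(s),s[:,0].min().round(1),s[:,0].max().round(1))
    m=(P[...,2]>.005)&(P[...,2]<.022)&(P[...,0]>.35)&(P[...,0]<.78)&(np.abs(P[...,1])<.34)
    q=planexy(p,m,.012)*1000; R=cv2.minAreaRect(q.astype(np.float32)); print("board",np.round(R[0],1),np.round(R[1],1),R[2]); print(cv2.boxPoints(R).round(1))
E
```

```text
top [536.5 -31.8] [280.1  37.2] 77.83 923
[[ 488.8 -164.8]
 [ 525.2 -172.6]
 [ 584.2  101.2]
 [ 547.9  109. ]]
-195 96 524.5 645.3
-145 110 528.0 649.5
-95 107 538.6 653.6
-45 124 513.9 657.9
5 109 527.9 658.7
55 107 573.8 662.9
105 110 555.7 667.2
155 114 608.7 671.4
205 73 605.6 671.6
board [ 5.641e+02 -3.000e-01] [427.8 673.9] 0.0461532287299633
[[ 349.9  336.5]
 [ 350.5 -337.4]
 [ 778.3 -337.1]
 [ 777.7  336.8]]
scene [545.7 -37.4] [280.3  42.7] 79.0 707
[[ 497.9 -170.9]
 [ 539.9 -179. ]
 [ 593.4   96.1]
 [ 551.4  104.3]]
-195 115 504.9 657.4
-145 108 504.9 660.3
-95 116 509.9 666.5
-45 109 521.6 668.6
5 104 531.0 670.7
55 104 542.2 674.9
105 98 553.6 678.1
155 134 609.8 683.3
205 39 610.9 678.2
board [562.7   2.2] [667.  422.9] 88.86334991455078
[[ 344.7 -327. ]
 [ 767.5 -335.4]
 [ 780.7  331.5]
 [ 357.9  339.9]]
```

View pics/scene1.png

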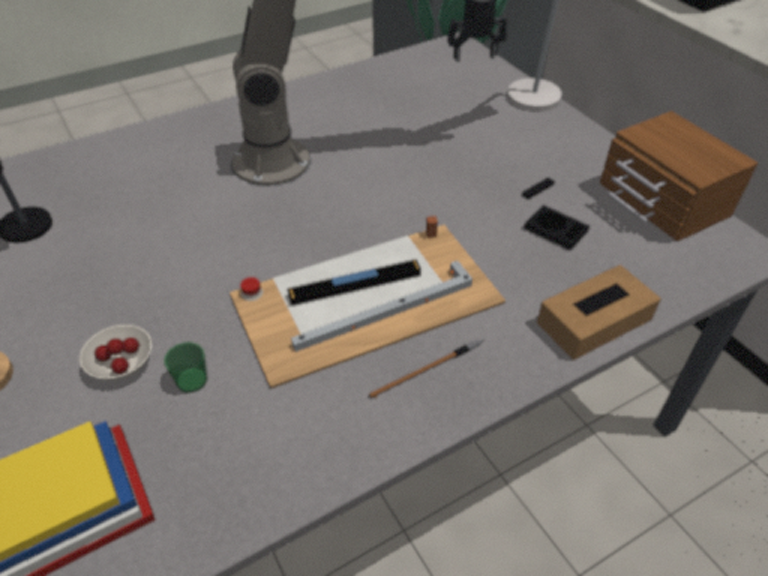

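The scene view agrees: the bar is about 60–100 mm short of the rail and the end stop is at the far left. I'll move above the board, shut the gripper and take a close look.

Call:
drive_tool(
  increments="0 0 0.267 0.237 -0.319 0.03 1;0 0 0.267 0.237 -0.319 0.03 1;0 0 0.267 0.237 -0.319 0.03 1;0 0 0.267 0.237 -0.319 0.03 1;0 0 0.267 0.237 -0.319 0.03 1;0 0 0.267 0.237 -0.319 0.03 1;0 0 0.267 0.237 -0.319 0.03 1;0 0 0.267 0.237 -0.319 0.03 1;0 0 0.267 0.237 -0.319 0.03 1;0 0 0.267 0.237 -0.319 0.03 1;0 0 0.267 0.237 -0.319 0.03 1",
)

```text
clock: 1.82
position: [0.4249, 0.1921, 0.2623]
orientation: [0.002, 0.043, 0.999, -0.001]
wrist_force: [0.4, -0.2, 0.2]
opening: -0.004
```

Call:
drive_tool(
  increments="0 0 0 0.06 -0.22 0.05 1;0 0 0 0.06 -0.22 0.05 1;0 0 0 0.06 -0.22 0.05 1;0 0 0 0.06 -0.22 0.05 1;0 0 0 0.06 -0.22 0.05 1;0 0 0 0.06 -0.22 0.05 1;0 0 0 0.06 -0.22 0.05 1",
)

```text
clock: 2.4
position: [0.4815, -0.0281, 0.313]
orientation: [0.002, 0.042, 0.999, -0.002]
wrist_force: [0.2, -0.6, 1.3]
opening: 0.0
```

```bash
python3 - <<'E'
from h import *
o=r.get_obs(); print({k:np.round(v,3) for k,v in o.items() if k in("position","orientation","wrist_force","clock","opening")})
p=r.snapshot("wrist"); save(p,"w1.png"); print(p["cam_to_world"].round(3))
try:
    c,wh,an,b,m=fit_bar(p); print(np.round(c,1),np.round(wh,1),round(an,2),m.sum()); print(b.round(1))
except Exception as e: print(e)
for n in ["feeler_left","feeler_right","feeler_end","bar","inlay"]:
    for d in r.spot_in(p,n)[:2]: print(n,np.round(d["location"],1),round(d["conf"],2),np.round(world(p,*d["location"]),3))
E
```

```text
{'clock': np.float64(2.4), 'position': array([ 0.482, -0.028,  0.313]), 'orientation': array([ 0.002,  0.042,  0.999, -0.002]), 'wrist_force': array([ 0.174, -0.576,  1.267]), 'opening': np.float64(0.0)}
[[ 0.085 -0.944 -0.318  0.4  ]
 [ 0.996  0.079  0.031 -0.02 ]
 [-0.004 -0.319  0.948  0.456]
 [ 0.     0.     0.     1.   ]]
[533.8 -34.7] [288.4  40. ] 77.76 4150
[[ 483.6 -171.3]
 [ 522.7 -179.8]
 [ 583.9  102. ]
 [ 544.8  110.5]]
feeler_left [114.9 132.4] 0.41 [ 0.438 -0.231  0.042]
feeler_end [266.6 195.6] 0.36 [ 0.555 -0.02   0.036]
bar [255.  182.8] 0.97 [ 0.532 -0.036  0.039]
inlay [259.8 182.5] 0.94 [ 0.532 -0.029  0.04 ]
```

View pics/w1.png

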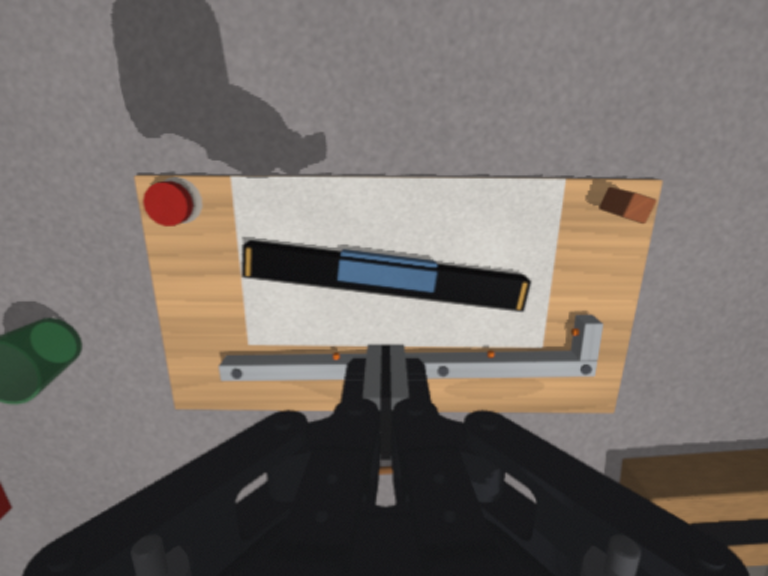

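The wrist view shows the bar with its right end at (245,258) and its left end at (525,292). The pins are at (336,356), (491,354) and (575,331). The rail's front foot line runs from (222,352) to (573,348).

```bash
python3 - <<'E'
from h import *
p=r.snapshot("wrist")
for n,c,w,z in [("railfootR",222,352,.012),("railfootL",573,348,.012),("railtopR",222,366,.038),("railtopL",580,361,.038),("stopTop near-inner",583,318,.038),("stop footcorner",577,320,.012),("pinR",336,356,.024),("pinL",491,354,.024),("pinE",575,331,.024),
 ("bar top RN",248,242,.036),("RF",244,277,.036),("LF",523,310,.036),("LN",530,277,.036),("inlay RN",340,251,.0375),("inlay LN",437,265,.0375),("stone",628,205,.03),("jar",168,203,.042)]:
    print(n,(world(p,c/1.5,w/1.5,z)*1000).round(1))
E
```

```text
railfootR [ 617.9 -216.6   12. ]
railfootL [640.8 188.2  12. ]
railtopR [ 622.1 -207.8   38. ]
railtopL [643.1 185.2  38. ]
stopTop near-inner [591.7 184.5  38. ]
stop footcorner [605.8 190.2  12. ]
pinR [625.8 -83.6  24. ]
pinL [635.3  90.9  24. ]
pinE [613.3 183.5  24. ]
bar top RN [ 486.2 -156.2   36. ]
RF [ 522.4 -166.6   36. ]
LF [579.  121.3  36. ]
LN [542.7 127.3  36. ]
inlay RN [501.4 -64.9  37.5]
inlay LN [522.8  31.9  37.5]
stone [476.2 223.7  30. ]
jar [ 441.6 -224.5   42. ]
```

Call:
drive_tool(
  increments="0 0 0.02 -0.030 -0.105 -0.1 1;0 0 0.02 -0.030 -0.105 -0.15 1;0 0 0.02 -0.030 -0.105 -0.2 1;0 0 0.02 -0.030 -0.105 -0.2 1;0 0 0.02 -0.030 -0.105 -0.24 1;0 0 0.02 -0.030 -0.105 -0.27 1;0 0 0.02 -0.030 -0.105 -0.285 1;0 0 0.02 -0.030 -0.105 -0.292 1;0 0 0.02 -0.030 -0.105 -0.292 1;0 0 0.02 -0.030 -0.105 -0.292 1",
)

```text
clock: 3.58
position: [0.4495, -0.1244, 0.0187]
orientation: [-0.002, 0.026, 1.0, 0.0]
wrist_force: [-0.3, 0.5, 0.7]
opening: 0.005
```

```bash
python3 - <<'E'
from h import *
p=r.snapshot("wrist"); save(p,"w2.png"); print(r.get_obs()["position"].round(4),r.get_obs()["wrist_force"].round(2))
E
```

```text
[ 0.4508 -0.1247  0.02  ] [ 0.39 -0.82  0.32]
```

View pics/w2.png

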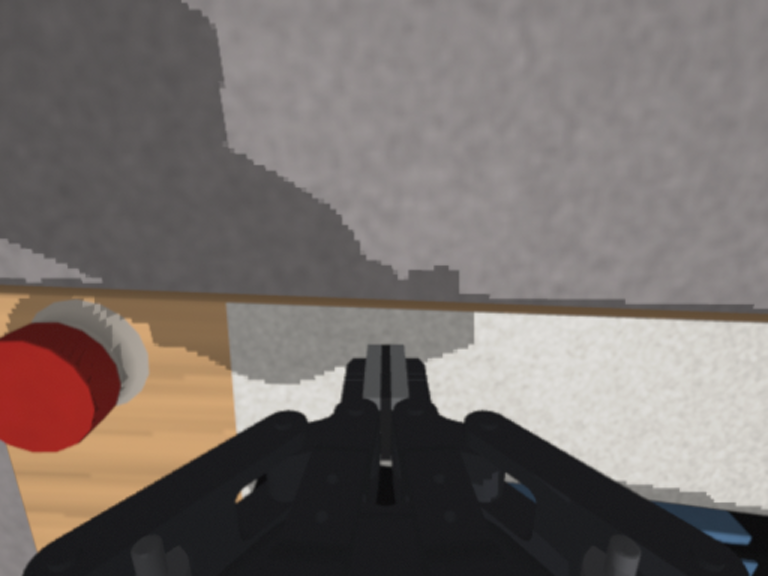

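Call:
drive_tool(
  increments="0 0 0 0.008 0 0 1;0 0 0 0.014 0 0 1;0 0 0 0.018 0 0 1;0 0 0 0.021 0 0 1;0 0 0 0.024 0 0 1;0 0 0 0.027 0 0 1;0 0 0 0.030 0 0 1;0 0 0 0.033 0 0 1;0 0 0 0.036 0 0 1;0 0 0 0.039 0 0 1",
)

```text
clock: 4.47
position: [0.489, -0.1255, 0.0191]
orientation: [-0.001, 0.026, 1.0, 0.0]
wrist_force: [-2.0, -0.5, 1.6]
opening: -0.001
```

Call:
drive_tool(
  increments="0 0 0 0.003 0 0 1;0 0 0 0.006 0 0 1;0 0 0 0.009 0 0 1;0 0 0 0.012 0 0 1;0 0 0 0.015 0 0 1;0 0 0 0.018 0 0 1;0 0 0 0.021 0 0 1;0 0 0 0.024 0 0 1;0 0 0 0.027 0 0 1;0 0 0 0.030 0 0 1",
)

```text
clock: 5.3
position: [0.5197, -0.1252, 0.0193]
orientation: [0.0, 0.026, 1.0, 0.0]
wrist_force: [-1.6, -1.4, -0.9]
opening: -0.001
```

```bash
python3 - <<'E'
from h import *
p=r.snapshot("top"); c,wh,an,b,m=fit_bar(p); print(np.round(c,1),np.round(wh,1),round(an,2)); print(b.round(1)); save(p,"t2.png",(190,150,360,260),4.5)
print(r.get_obs()["position"].round(4),r.get_obs()["wrist_force"].round(2))
E
```

```text
[553.8   6. ] [210.7  37.7] 86.77
[[ 529.   -98.1]
 [ 566.6 -100.2]
 [ 578.5  110.1]
 [ 540.9  112.2]]
[ 0.5205 -0.1252  0.0194] [-0.76 -0.19 -0.96]
```

View pics/t2.png

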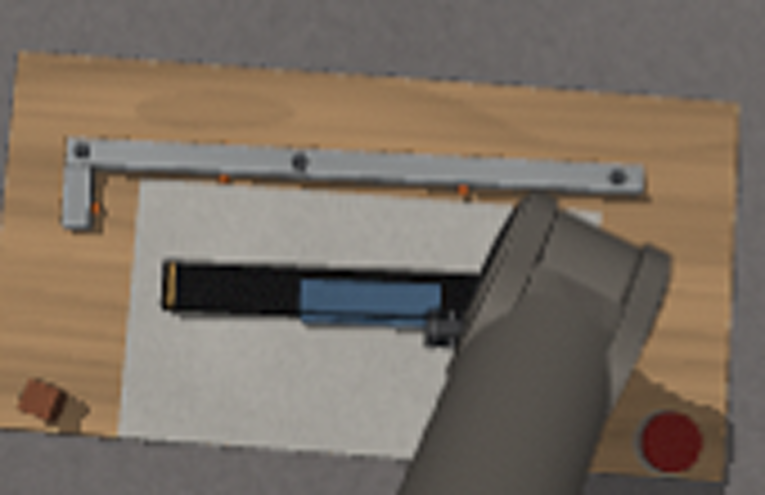

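Bar is now almost parallel to the rail, with about 60 mm to go. I'll move to its left end next, staying clear of the inlay.

Call:
drive_tool(
  increments="0 0 0 -0.03 0 0.0 1;0 0 0 -0.04 0 0 1;0 0 0 -0.04 0.03 0 1;0 0 0 -0.04 0.07 0 1;0 0 0 -0.04 0.11 0 1;0 0 0 -0.04 0.15 0 1;0 0 0 -0.04 0.19 0 1;0 0 0 -0.035 0.22 0 1;0 0 0 -0.025 0.22 0 1;0 0 0 -0.02 0.22 0 1;0 0 0 -0.015 0.22 0 1;0 0 0 -0.012 0.22 0 1",
)

```text
clock: 6.35
position: [0.5086, 0.093, 0.0197]
orientation: [0.001, 0.028, 1.0, -0.0]
wrist_force: [0.4, -0.6, -0.8]
opening: 0.001
```

Call:
drive_tool(
  increments="0 0 0 0.003 0 0 1;0 0 0 0.006 0 0 1;0 0 0 0.010 0 0 1;0 0 0 0.013 0 0 1;0 0 0 0.016 0 0 1;0 0 0 0.020 0 0 1;0 0 0 0.023 0 0 1;0 0 0 0.026 0 0 1;0 0 0 0.030 0 0 1",
)

```text
clock: 7.1
position: [0.536, 0.0947, 0.019]
orientation: [-0.002, 0.026, 1.0, 0.0]
wrist_force: [-3.9, 0.1, 2.2]
opening: -0.003
```

Contact as expected. I'll push on by about 34 mm.

Call:
drive_tool(
  increments="0 0 0 0.003 0 0 1;0 0 0 0.006 0 0 1;0 0 0 0.009 0 0 1;0 0 0 0.012 0 0 1;0 0 0 0.015 0 0 1;0 0 0 0.018 0 0 1;0 0 0 0.021 0 0 1;0 0 0 0.024 0 0 1;0 0 0 0.027 0 0 1;0 0 0 0.030 0 0 1;0 0 0 0.032 0 0 1;0 0 0 0.034 0 0 1",
)

```text
clock: 8.1
position: [0.5715, 0.0944, 0.0193]
orientation: [-0.0, 0.026, 1.0, -0.0]
wrist_force: [-1.7, -0.4, 0.1]
opening: 0.005
```

Call:
drive_tool(
  increments="0 0 0 -0.03 0 0 1;0 0 0 -0.06 0 0 1;0 0 0 -0.08 -0.02 0 1;0 0 0 -0.08 -0.06 0 1;0 0 0 -0.08 -0.1 0 1;0 0 0 -0.08 -0.14 0 1;0 0 0 -0.08 -0.18 0 1;0 0 0 -0.08 -0.21 0 1;0 0 0 -0.07 -0.215 0 1;0 0 0 -0.06 -0.215 0 1",
)

```text
clock: 8.93
position: [0.512, -0.1259, 0.0204]
orientation: [0.002, 0.03, 1.0, -0.002]
wrist_force: [0.5, 0.2, -0.2]
opening: 0.004
```

```bash
python3 - <<'E'
from h import *
p=r.snapshot("top"); c,wh,an,b,m=fit_bar(p); print(np.round(c,1),np.round(wh,1),round(an,2)); print(b.round(1))
print(r.get_obs()["position"].round(4),r.get_obs()["wrist_force"].round(2))
E
```

```text
[576.1   2.2] [218.4  37.6] 75.22
[[ 530.1  -98.6]
 [ 566.4 -108.2]
 [ 622.2  103. ]
 [ 585.8  112.6]]
[ 0.515  -0.1234  0.0205] [1.91 0.1  1.26]
```

Call:
drive_tool(
  increments="0 0 0 0.004 0 0 1;0 0 0 0.008 0 0 1;0 0 0 0.012 0 0 1;0 0 0 0.016 0 0 1;0 0 0 0.020 0 0 1;0 0 0 0.024 0 0 1;0 0 0 0.028 0 0 1;0 0 0 0.032 0 0 1;0 0 0 0.036 0 0 1;0 0 0 0.040 0 0 1;0 0 0 0.043 0 0 1;0 0 0 0.046 0 0 1",
)

```text
clock: 9.98
position: [0.5576, -0.1203, 0.0193]
orientation: [-0.0, 0.026, 1.0, 0.0]
wrist_force: [-1.8, -0.3, -0.7]
opening: -0.001
```

```bash
python3 - <<'E'
from h import *
p=r.snapshot("top"); c,wh,an,b,m=fit_bar(p); print(np.round(c,1),np.round(wh,1),round(an,2)); print(b.round(1)); save(p,"t3.png",(190,150,360,260),4.5)
print(r.get_obs()["position"].round(4),r.get_obs()["wrist_force"].round(2))
E
```

```text
[591.2  13.6] [208.1  37.5] 86.92
[[566.9 -89.3]
 [604.3 -91.3]
 [615.5 116.5]
 [578.1 118.5]]
[ 0.5583 -0.1203  0.0193] [-1.25  0.29 -0.12]
```

View pics/t3.png

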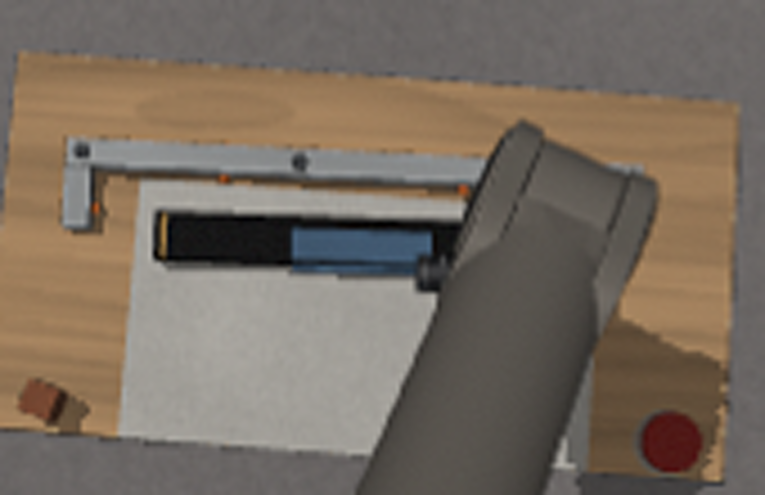

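Call:
drive_tool(
  increments="0 0 0 -0.03 0 0 1;0 0 0 -0.045 0 0 1;0 0 0 -0.045 0.03 0 1;0 0 0 -0.045 0.07 0 1;0 0 0 -0.045 0.11 0 1;0 0 0 -0.045 0.15 0 1;0 0 0 -0.045 0.19 0 1;0 0 0 -0.035 0.22 0 1;0 0 0 -0.02 0.22 0 1;0 0 0 -0.01 0.22 0 1;0 0 0 0.0 0.22 0 1;0 0 0 0.004 0.22 0 1",
)

```text
clock: 11.03
position: [0.564, 0.1005, 0.0201]
orientation: [0.002, 0.026, 1.0, 0.0]
wrist_force: [0.6, 0.4, 0.7]
opening: 0.001
```

Call:
drive_tool(
  increments="0 0 0 0.003 0 0 1;0 0 0 0.006 0 0 1;0 0 0 0.009 0 0 1;0 0 0 0.012 0 0 1;0 0 0 0.015 0 0 1;0 0 0 0.018 0 0 1;0 0 0 0.020 0 0 1",
)

```text
clock: 11.62
position: [0.5813, 0.0997, 0.0191]
orientation: [-0.0, 0.026, 1.0, 0.0]
wrist_force: [-1.4, 0.7, 0.0]
opening: -0.003
```

Call:
drive_tool(
  increments="0 0 0 -0.03 0 0 1;0 0 0 -0.06 0 0 1;0 0 0 -0.065 -0.03 0 1;0 0 0 -0.065 -0.07 0 1;0 0 0 -0.065 -0.11 0 1;0 0 0 -0.065 -0.15 0 1;0 0 0 -0.065 -0.19 0 1;0 0 0 -0.055 -0.215 0 1;0 0 0 -0.045 -0.22 0 1;0 0 0 -0.035 -0.22 0 1;0 0 0 -0.028 -0.22 0 1",
)

```text
clock: 12.53
position: [0.5552, -0.1224, 0.0198]
orientation: [0.002, 0.028, 1.0, -0.001]
wrist_force: [-0.2, 0.4, 0.5]
opening: -0.003
```

```bash
python3 - <<'E'
from h import *
p=r.snapshot("top"); c,wh,an,b,m=fit_bar(p); print(np.round(c,1),np.round(wh,1),round(an,2)); print(b.round(1))
print(r.get_obs()["position"].round(4),r.get_obs()["wrist_force"].round(2))
E
```

```text
[599.1  12. ] [211.3  37.6] 83.41
[[568.3 -90.8]
 [605.6 -95.1]
 [629.9 114.8]
 [592.5 119.1]]
[ 0.5566 -0.121   0.0197] [0.93 0.22 0.99]
```

Call:
drive_tool(
  increments="0 0 0 0.003 0 0 1;0 0 0 0.006 0 0 1;0 0 0 0.009 0 0 1;0 0 0 0.011 0 0 1;0 0 0 0.013 0 0 1;0 0 0 0.015 0 0 1",
)

```text
clock: 13.08
position: [0.5681, -0.1203, 0.019]
orientation: [-0.0, 0.026, 1.0, -0.0]
wrist_force: [-1.9, 0.2, -0.6]
opening: 0.001
```

```bash
python3 - <<'E'
from h import *
p=r.snapshot("top"); c,wh,an,b,m=fit_bar(p); print(np.round(c,1),np.round(wh,1),round(an,2)); print(b.round(1)); save(p,"t4.png",(190,150,360,260),4.5)
print(r.get_obs()["position"].round(4),r.get_obs()["wrist_force"].round(2))
E
```

```text
[602.5  14.8] [205.5  37.7] 86.76
[[577.9 -86.7]
 [615.5 -88.8]
 [627.1 116.3]
 [589.5 118.5]]
[ 0.5688 -0.1202  0.0191] [-0.36 -0.15 -1.14]
```

View pics/t4.png

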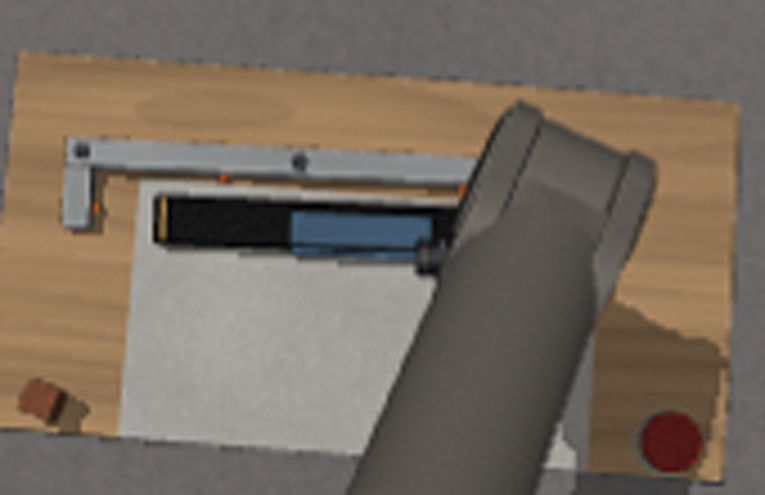

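Call:
drive_tool(
  increments="0 0 0 -0.03 0 0 1;0 0 0 -0.045 0 0 1;0 0 0 -0.045 0.03 0 1;0 0 0 -0.045 0.07 0 1;0 0 0 -0.045 0.11 0 1;0 0 0 -0.045 0.15 0 1;0 0 0 -0.045 0.19 0 1;0 0 0 -0.035 0.22 0 1;0 0 0 -0.02 0.22 0 1;0 0 0 -0.01 0.22 0 1;0 0 0 0.0 0.22 0 1;0 0 0 0.006 0.22 0 1",
)

```text
clock: 14.13
position: [0.5765, 0.1007, 0.0199]
orientation: [0.002, 0.026, 1.0, 0.0]
wrist_force: [0.2, -0.5, -0.8]
opening: -0.003
```

Call:
drive_tool(
  increments="0 0 0 0.003 0 0 1;0 0 0 0.006 0 0 1;0 0 0 0.009 0 0 1;0 0 0 0.012 0 0 1;0 0 0 0.014 0 0 1;0 0 0 0.016 0 0 1;0 0 0 0.018 0 0 1",
)

```text
clock: 14.72
position: [0.592, 0.0997, 0.0191]
orientation: [-0.0, 0.026, 1.0, 0.0]
wrist_force: [-2.3, -0.1, 0.1]
opening: 0.001
```

Call:
drive_tool(
  increments="0 0 0 -0.03 0 0 1;0 0 0 -0.06 0 0 1;0 0 0 -0.06 -0.03 0 1;0 0 0 -0.06 -0.07 0 1;0 0 0 -0.06 -0.11 0 1;0 0 0 -0.06 -0.15 0 1;0 0 0 -0.06 -0.19 0 1;0 0 0 -0.055 -0.215 0 1;0 0 0 -0.045 -0.22 0 1;0 0 0 -0.035 -0.22 0 1;0 0 0 -0.025 -0.22 0 1",
)

```text
clock: 15.63
position: [0.5684, -0.1228, 0.0198]
orientation: [0.001, 0.028, 1.0, -0.001]
wrist_force: [-4.3, 0.3, 1.3]
opening: -0.001
```

Call:
drive_tool(
  increments="0 0 0 0.003 0 0 1;0 0 0 0.006 0 0 1;0 0 0 0.009 0 0 1;0 0 0 0.011 0 0 1;0 0 0 0.013 0 0 1",
)

```text
clock: 16.05
position: [0.5797, -0.1207, 0.0191]
orientation: [-0.0, 0.027, 1.0, -0.0]
wrist_force: [-1.8, -1.5, -0.4]
opening: 0.0
```

```bash
python3 - <<'E'
from h import *
p=r.snapshot("top"); c,wh,an,b,m=fit_bar(p); print(np.round(c,1),np.round(wh,1),round(an,2)); print(b.round(1))
print(r.get_obs()["position"].round(4),r.get_obs()["wrist_force"].round(2))
E
```

```text
[615.3  15.9] [208.3  40. ] 86.99
[[589.8 -87. ]
 [629.8 -89.1]
 [640.7 118.9]
 [600.8 121. ]]
[ 0.5804 -0.1206  0.0192] [-1.32 -1.   -0.9 ]
```

Call:
drive_tool(
  increments="0 0 0 -0.03 0 0 1;0 0 0 -0.045 0 0 1;0 0 0 -0.045 -0.035 0 1;0 0 0 -0.045 -0.07 0 1;0 0 0 -0.045 -0.105 0 1;0 0 0 -0.04 -0.11 0 1;0 0 0 -0.02 -0.11 0 1;0 0 0 0.0 -0.11 0 1;0 0 0 0.018 -0.11 0 1;0 0 0 0.02 -0.11 0 1;0 0 0 0.02 -0.11 0 1",
)

```text
clock: 17.02
position: [0.6021, -0.2291, 0.0193]
orientation: [0.001, 0.025, 1.0, 0.0]
wrist_force: [-0.5, 0.1, 1.6]
opening: -0.002
```

```bash
python3 - <<'E'
from h import *
p=r.snapshot("top"); save(p,"t5.png",(190,150,360,260),4.5)
print(r.get_obs()["position"].round(4),r.get_obs()["wrist_force"].round(2))
p=r.snapshot("wrist"); save(p,"w5.png")
E
```

```text
[ 0.6005 -0.2297  0.0191] [ 0.28 -0.36  0.77]
```

View pics/w5.png

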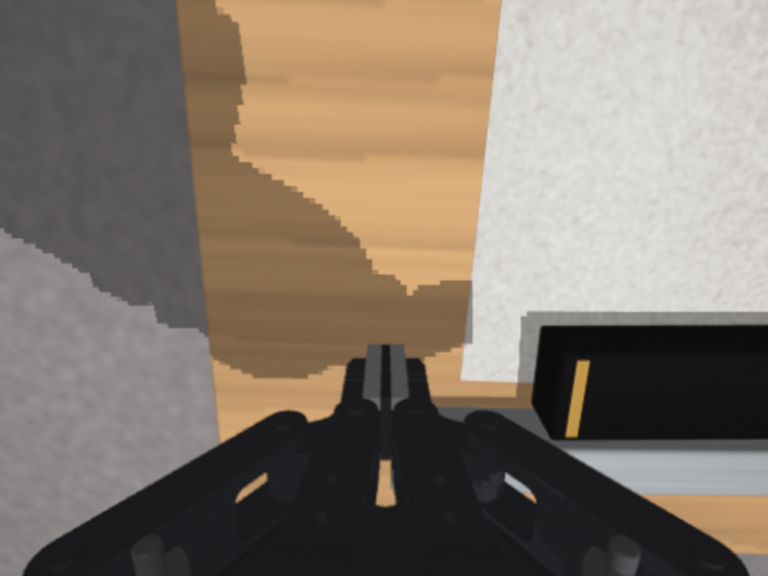

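Call:
drive_tool(
  increments="0 0 0 0 0.012 0 1;0 0 0 0 0.022 0 1;0 0 0 0 0.030 0 1;0 0 0 0 0.034 0 1;0 0 0 0 0.038 0 1;0 0 0 0.001 0.042 0 1;0 0 0 0.001 0.046 0 1;0 0 0 0.001 0.050 0 1;0 0 0 0.002 0.054 0 1;0 0 0 0.002 0.058 0 1;0 0 0 0.002 0.062 0 1",
)

```text
clock: 18.03
position: [0.6021, -0.1697, 0.0195]
orientation: [0.0, 0.027, 1.0, -0.001]
wrist_force: [-0.2, -3.8, 0.8]
opening: 0.001
```

```bash
python3 - <<'E'
from h import *
p=r.snapshot("top"); c,wh,an,b,m=fit_bar(p); print(np.round(c,1),np.round(wh,1),round(an,2)); print(b.round(1)); save(p,"t6.png",(190,150,360,260),4.5)
print(r.get_obs()["position"].round(4),r.get_obs()["wrist_force"].round(2))
E
```

```text
[615.8   3.1] [260.2  39.4] 88.98
[[ 593.8 -126.7]
 [ 633.2 -127.4]
 [ 637.8  132.8]
 [ 598.5  133.5]]
[ 0.6023 -0.168   0.0194] [-1.26 -2.82  2.15]
```

View pics/t6.png

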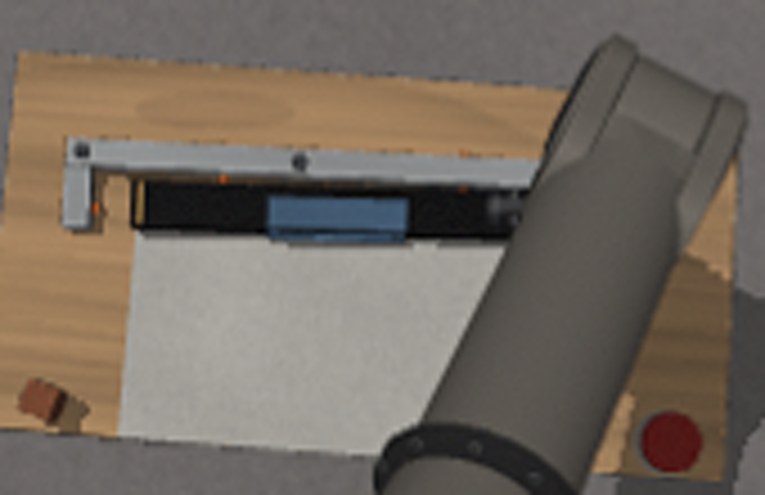

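Call:
drive_tool(
  increments="0 0 0 0 0.004 0 1;0 0 0 0 0.008 0 1;0 0 0 0.001 0.012 0 1;0 0 0 0.001 0.015 0 1;0 0 0 0.001 0.018 0 1",
)

```text
clock: 18.5
position: [0.6035, -0.1502, 0.0194]
orientation: [0.0, 0.026, 1.0, -0.0]
wrist_force: [-0.2, -3.7, 1.5]
opening: 0.001
```

Call:
drive_tool(
  increments="0 0 0 0 0.001 0 1;0 0 0 0 0.002 0 1;0 0 0 0 0.003 0 1",
)

```text
clock: 18.75
position: [0.6034, -0.1477, 0.0194]
orientation: [0.0, 0.026, 1.0, -0.0]
wrist_force: [0.3, -3.8, 1.5]
opening: -0.001
```

```bash
python3 - <<'E'
from h import *
p=r.snapshot("top"); c,wh,an,b,m=fit_bar(p); print(np.round(c,1),np.round(wh,1),round(an,2)); print(b.round(1))
print(r.get_obs()["position"].round(4),r.get_obs()["wrist_force"].round(2))
E
```

```text
[616.2  27.6] [258.2  40.3] 87.22
[[ 589.8 -100.4]
 [ 630.1 -102.3]
 [ 642.6  155.6]
 [ 602.4  157.5]]
[ 0.6034 -0.1475  0.0194] [-0.18 -4.08  2.04]
```

Call:
drive_tool(
  increments="0 0 0 0 0.001 0 1;0 0 0 0 0.002 0 1;0 0 0 0 0.003 0 1",
)

```text
clock: 19.05
position: [0.6033, -0.1449, 0.0194]
orientation: [0.0, 0.027, 1.0, -0.0]
wrist_force: [-0.0, -4.6, 2.0]
opening: -0.002
```

Call:
drive_tool(
  increments="0 0 0 0 0.001 0 1;0 0 0 0 0.002 0 1",
)

```text
clock: 19.22
position: [0.6033, -0.1428, 0.0194]
orientation: [0.0, 0.027, 1.0, -0.0]
wrist_force: [-0.6, -4.1, 1.7]
opening: 0.001
```

Call:
drive_tool(
  increments="0 0 0 0 0.001 0 1;0 0 0 0 0.001 0 1",
)

```text
clock: 19.38
position: [0.6033, -0.1413, 0.0194]
orientation: [0.0, 0.026, 1.0, -0.0]
wrist_force: [-1.0, -4.1, 1.2]
opening: -0.002
```

```bash
python3 - <<'E'
from h import *
p=r.snapshot("top"); c,wh,an,b,m=fit_bar(p); print(np.round(c,1),np.round(wh,1),round(an,2)); print(b.round(1))
save(p,"t7.png",(190,150,360,260),4.5)
E
```

```text
[616.2  34.1] [258.3  40.9] 87.11
[[589.2 -93.9]
 [630.1 -95.9]
 [643.1 162.1]
 [602.3 164.2]]
```

View pics/t7.png

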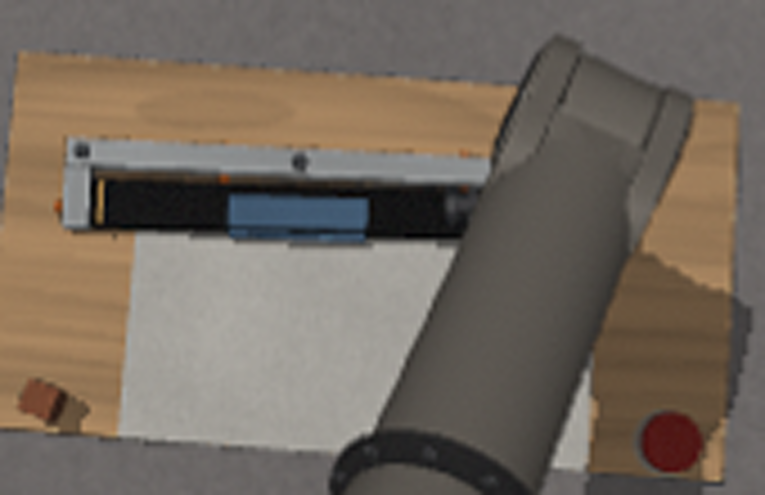

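Call:
drive_tool(
  increments="0 0 0 0 0.001 0 1;0 0 0 0 0.001 0 1",
)

```text
clock: 19.6
position: [0.6033, -0.1411, 0.0194]
orientation: [0.0, 0.027, 1.0, -0.0]
wrist_force: [-1.0, -4.7, 2.1]
opening: 0.001
```

Call:
drive_tool(
  increments="0 0 0 0 0.001 0 1;0 0 0 0 0.001 0 1",
)

```text
clock: 19.77
position: [0.6033, -0.1411, 0.0194]
orientation: [0.0, 0.027, 1.0, -0.001]
wrist_force: [-1.1, -6.5, 1.3]
opening: 0.001
```

End stop reached: the TCP stalls at y −0.1411 while the force rises. Now I'll go round to the left end and push it to the rail.

Call:
drive_tool(
  increments="0 0 0 0 -0.02 0 1;0 0 0 0 -0.035 0 1;0 0 0 -0.03 -0.035 0 1;0 0 0 -0.065 -0.03 0 1;0 0 0 -0.07 0.01 0 1;0 0 0 -0.07 0.05 0 1;0 0 0 -0.07 0.09 0 1;0 0 0 -0.07 0.13 0 1;0 0 0 -0.07 0.17 0 1;0 0 0 -0.07 0.21 0 1;0 0 0 -0.07 0.25 0 1;0 0 0 -0.06 0.268 0 1",
)

```text
clock: 20.77
position: [0.5384, 0.141, 0.0181]
orientation: [-0.004, 0.021, 1.0, 0.005]
wrist_force: [-1.2, 0.8, -0.5]
opening: -0.002
```

Call:
drive_tool(
  increments="0 0 0 0.01 0 0 1;0 0 0 0.02 0 0 1;0 0 0 0.030 0 0 1;0 0 0 0.034 0 0 1;0 0 0 0.038 0 0 1;0 0 0 0.042 0 0 1;0 0 0 0.046 0 0 1",
)

```text
clock: 21.35
position: [0.5886, 0.1294, 0.019]
orientation: [-0.001, 0.026, 1.0, 0.001]
wrist_force: [0.1, 0.6, -0.1]
opening: -0.004
```

Call:
drive_tool(
  increments="0 0 0 0.002 0 0 1;0 0 0 0.004 0 0 1;0 0 0 0.006 0 0 1;0 0 0 0.007 0 0 1;0 0 0 0.008 0 0 1",
)

```text
clock: 21.77
position: [0.5958, 0.1288, 0.0191]
orientation: [-0.002, 0.026, 1.0, 0.0]
wrist_force: [-4.8, -0.2, 3.5]
opening: -0.003
```

Call:
drive_tool(
  increments="0 0 0 0.001 0 0 1;0 0 0 0.002 0 0 1;0 0 0 0.003 0 0 1;0 0 0 0.003 0 0 1",
)

```text
clock: 22.1
position: [0.5995, 0.1288, 0.019]
orientation: [-0.001, 0.026, 1.0, 0.0]
wrist_force: [-4.7, 0.6, 2.3]
opening: 0.002
```

Call:
drive_tool(
  increments="0 0 0 0.001 0 0 1;0 0 0 0.002 0 0 1;0 0 0 0.002 0 0 1",
)

```text
clock: 22.35
position: [0.5996, 0.1288, 0.0191]
orientation: [-0.003, 0.026, 1.0, 0.0]
wrist_force: [-8.7, 0.0, 6.9]
opening: -0.003
```

Call:
drive_tool(
  increments="0 0 0 -0.03 0 0 1;0 0 0 -0.065 0 0 1;0 0 0 -0.065 -0.03 0 1;0 0 0 -0.065 -0.07 0 1;0 0 0 -0.065 -0.11 0 1;0 0 0 -0.065 -0.15 0 1;0 0 0 -0.065 -0.19 0 1;0 0 0 -0.06 -0.215 0 1;0 0 0 -0.05 -0.215 0 1;0 0 0 -0.04 -0.215 0 1;0 0 0 -0.03 -0.215 0 1;0 0 0 -0.03 -0.215 0 1",
)

```text
clock: 23.35
position: [0.5764, -0.0876, 0.0201]
orientation: [0.004, 0.026, 1.0, -0.001]
wrist_force: [0.5, 0.2, 0.3]
opening: 0.001
```

Call:
drive_tool(
  increments="0 0 0 0.003 0 0 1;0 0 0 0.006 0 0 1;0 0 0 0.008 0 0 1;0 0 0 0.010 0 0 1;0 0 0 0.012 0 0 1",
)

```text
clock: 23.77
position: [0.5824, -0.0868, 0.0191]
orientation: [-0.002, 0.027, 1.0, -0.0]
wrist_force: [-4.4, -0.2, 3.2]
opening: 0.003
```

Call:
drive_tool(
  increments="0 0 0 0.001 0 0 1;0 0 0 0.002 0 0 1;0 0 0 0.003 0 0 1;0 0 0 0.003 0 0 1",
)

```text
clock: 24.1
position: [0.5853, -0.0872, 0.0191]
orientation: [-0.002, 0.027, 1.0, -0.0]
wrist_force: [-5.6, -1.5, 4.1]
opening: -0.006
```

Call:
drive_tool(
  increments="0 0 0 0.001 0 0 1;0 0 0 0.002 0 0 1;0 0 0 0.003 0 0 1;0 0 0 0.003 0 0 1",
)

```text
clock: 24.43
position: [0.5853, -0.0871, 0.0188]
orientation: [-0.005, 0.027, 1.0, 0.0]
wrist_force: [-10.6, -0.8, 8.4]
opening: 0.002
```

Right end flush too, and the slope of 0.066 matches the rail. Now I'll re-seat the bar against the end stop.

Call:
drive_tool(
  increments="0 0 0 -0.03 0 0 1;0 0 0 -0.06 0 0 1;0 0 0 -0.06 -0.03 0 1;0 0 0 -0.06 -0.07 0 1;0 0 0 -0.05 -0.095 0 1;0 0 0 -0.02 -0.095 0 1;0 0 0 0.01 -0.095 0 1;0 0 0 0.012 -0.09 0 1;0 0 0 0.012 -0.08 0 1;0 0 0 0.012 -0.07 0 1;0 0 0 0.012 -0.062 0 1",
)

```text
clock: 25.35
position: [0.6016, -0.146, 0.0189]
orientation: [-0.0, 0.026, 1.0, 0.001]
wrist_force: [-0.5, 0.0, -0.2]
opening: -0.001
```

Call:
drive_tool(
  increments="0 0 0 0 0.002 0 1;0 0 0 0 0.004 0 1;0 0 0 0 0.006 0 1;0 0 0 0 0.008 0 1;0 0 0 0 0.009 0 1;0 0 0 0 0.009 0 1",
)

```text
clock: 25.85
position: [0.6019, -0.1411, 0.0196]
orientation: [0.0, 0.027, 1.0, -0.001]
wrist_force: [-0.9, -2.1, 0.9]
opening: 0.002
```

Call:
drive_tool(
  increments="0 0 0 0 0.001 0 1;0 0 0 0 0.002 0 1;0 0 0 0 0.003 0 1;0 0 0 0 0.003 0 1",
)

```text
clock: 26.18
position: [0.6019, -0.1407, 0.0196]
orientation: [0.0, 0.028, 1.0, -0.003]
wrist_force: [-1.8, -6.4, 0.3]
opening: 0.002
```

Still seated against the stop. I'll retreat and take a closing look.

Call:
drive_tool(
  increments="0 0 0 0 -0.02 0 1;0 0 0 0 -0.04 0 1;0 0 0 -0.02 -0.04 0.04 1;0 0 0 -0.05 -0.04 0.08 1;0 0 0 -0.08 -0.02 0.11 1;0 0 0 -0.1 0.02 0.13 1;0 0 0 -0.12 0.06 0.15 1;0 0 0 -0.13 0.1 0.17 1;0 0 0 -0.14 0.14 0.18 1;0 0 0 -0.14 0.16 0.18 1;0 0 0 -0.14 0.16 0.18 1;0 0 0 -0.14 0.16 0.18 1",
)

```text
clock: 27.18
position: [0.462, 0.0297, 0.2002]
orientation: [0.001, 0.021, 1.0, 0.002]
wrist_force: [0.4, -0.0, -0.1]
opening: -0.001
```

```bash
python3 - <<'E'
from h import *
p=r.snapshot("wrist"); save(p,"w8.png",None,1.5); q=r.snapshot("top")
a=cv2.resize(p["color"][150:320,60:460,::-1],(800,340),interpolation=cv2.INTER_CUBIC); b=cv2.resize(q["color"][170:215,190:345,::-1],(800,232),interpolation=cv2.INTER_CUBIC)
cv2.imwrite("pics/f8.png",np.vstack([a,b])); c,wh,an,bb,m=fit_bar(q); print(np.round(wh,1),an,bb.round(1)); print(r.get_obs()["position"].round(3))
E
```

```text
[281.3  39.8] 86.08406829833984 [[ 590.1 -115.8]
 [ 629.9 -118.5]
 [ 649.1  162.1]
 [ 609.4  164.8]]
[0.462 0.024 0.199]
```

View pics/f8.png

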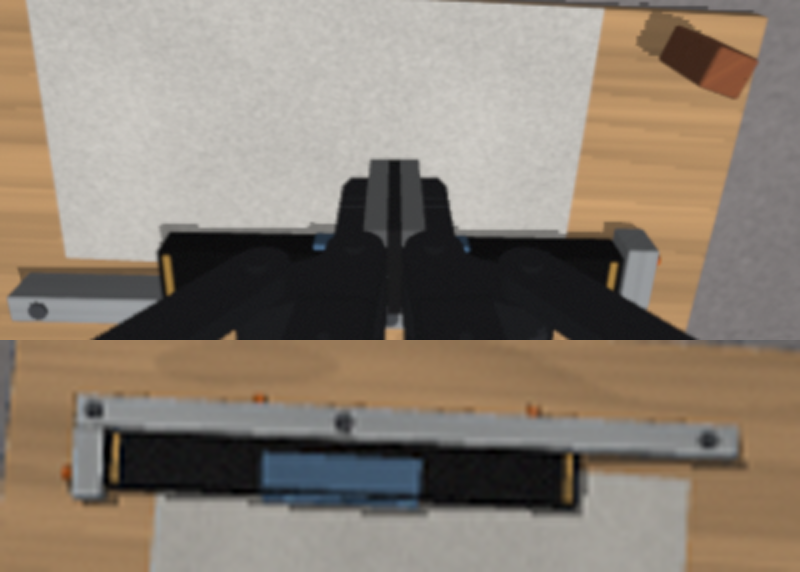

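All three pin tails show behind the rail and stop, and the bar's yaw (−0.068) matches the rail. As the last right-end push may have let the left end back off slightly, I'll press both ends once more by touch.

Call:
drive_tool(
  increments="0 0 0 0.03 0.03 -0.03 1;0 0 0 0.06 0.06 -0.06 1;0 0 0 0.068 0.09 -0.09 1;0 0 0 0.068 0.105 -0.12 1;0 0 0 0.068 0.105 -0.15 1;0 0 0 0.068 0.105 -0.17 1;0 0 0 0.068 0.105 -0.18 1;0 0 0 0.09 0.105 -0.18 1;0 0 0 0.11 0.105 -0.18 1;0 0 0 0.125 0.105 -0.18 1;0 0 0 0.13 0.105 -0.18 1;0 0 0 0.13 0.105 -0.18 1",
)

```text
clock: 28.28
position: [0.5945, 0.126, 0.02]
orientation: [0.001, 0.028, 1.0, -0.001]
wrist_force: [0.9, -0.7, 0.2]
opening: 0.004
```

Call:
drive_tool(
  increments="0 0 0 0.002 0 0 1;0 0 0 0.004 0 0 1;0 0 0 0.006 0 0 1;0 0 0 0.007 0 0 1;0 0 0 0.008 0 0 1",
)

```text
clock: 28.7
position: [0.5992, 0.1287, 0.0193]
orientation: [-0.001, 0.026, 1.0, 0.0]
wrist_force: [-2.7, -0.3, 2.5]
opening: 0.002
```

Call:
drive_tool(
  increments="0 0 0 0.001 0 0 1;0 0 0 0.002 0 0 1;0 0 0 0.003 0 0 1;0 0 0 0.003 0 0 1",
)

```text
clock: 29.03
position: [0.6003, 0.1287, 0.0189]
orientation: [-0.003, 0.026, 1.0, -0.0]
wrist_force: [-6.5, -0.4, 4.1]
opening: -0.0
```

Call:
drive_tool(
  increments="0 0 0 0.001 0 0 1;0 0 0 0.002 0 0 1;0 0 0 0.002 0 0 1",
)

```text
clock: 29.28
position: [0.6003, 0.1288, 0.0188]
orientation: [-0.005, 0.026, 1.0, -0.0]
wrist_force: [-10.0, -0.3, 9.2]
opening: -0.0
```

Call:
drive_tool(
  increments="0 0 0 -0.03 0 0 1;0 0 0 -0.065 0 0 1;0 0 0 -0.065 -0.03 0 1;0 0 0 -0.065 -0.07 0 1;0 0 0 -0.065 -0.11 0 1;0 0 0 -0.065 -0.15 0 1;0 0 0 -0.065 -0.19 0 1;0 0 0 -0.06 -0.215 0 1;0 0 0 -0.05 -0.215 0 1;0 0 0 -0.04 -0.215 0 1;0 0 0 -0.03 -0.215 0 1;0 0 0 -0.03 -0.215 0 1",
)

```text
clock: 30.28
position: [0.5785, -0.0868, 0.0198]
orientation: [0.003, 0.026, 1.0, -0.0]
wrist_force: [0.8, 0.3, 0.4]
opening: 0.004
```

Call:
drive_tool(
  increments="0 0 0 0.003 0 0 1;0 0 0 0.006 0 0 1;0 0 0 0.008 0 0 1;0 0 0 0.010 0 0 1;0 0 0 0.012 0 0 1;0 0 0 0.012 0 0 1",
)

```text
clock: 30.78
position: [0.5855, -0.0865, 0.0191]
orientation: [-0.002, 0.026, 1.0, 0.0]
wrist_force: [-4.8, 0.5, 3.9]
opening: 0.001
```

Call:
drive_tool(
  increments="0 0 0 0.001 0 0 1;0 0 0 0.002 0 0 1;0 0 0 0.003 0 0 1;0 0 0 0.003 0 0 1",
)

```text
clock: 31.12
position: [0.5855, -0.0865, 0.0187]
orientation: [-0.005, 0.027, 1.0, 0.001]
wrist_force: [-9.9, 0.9, 7.4]
opening: 0.001
```

Both ends are hard against the rail, with stalls repeating within 0.7 mm. One last touch on the end face, then I'll retreat.

Call:
drive_tool(
  increments="0 0 0 -0.03 0 0 1;0 0 0 -0.06 0 0 1;0 0 0 -0.06 -0.03 0 1;0 0 0 -0.06 -0.07 0 1;0 0 0 -0.05 -0.095 0 1;0 0 0 -0.02 -0.095 0 1;0 0 0 0.01 -0.095 0 1;0 0 0 0.012 -0.09 0 1;0 0 0 0.012 -0.08 0 1;0 0 0 0.012 -0.07 0 1;0 0 0 0.012 -0.062 0 1",
)

```text
clock: 32.03
position: [0.6012, -0.1462, 0.0189]
orientation: [-0.001, 0.026, 1.0, 0.001]
wrist_force: [0.5, -0.1, -0.5]
opening: 0.002
```

Call:
drive_tool(
  increments="0 0 0 0 0.002 0 1;0 0 0 0 0.004 0 1;0 0 0 0 0.006 0 1;0 0 0 0 0.008 0 1;0 0 0 0 0.010 0 1;0 0 0 0 0.011 0 1;0 0 0 0 0.011 0 1",
)

```text
clock: 32.62
position: [0.6019, -0.1407, 0.0196]
orientation: [0.0, 0.027, 1.0, -0.002]
wrist_force: [-0.3, -5.5, 1.1]
opening: 0.003
```

Call:
drive_tool(
  increments="0 0 0 0 -0.02 0 1;0 0 0 0 -0.04 0 1;0 0 0 -0.02 -0.04 0.04 1;0 0 0 -0.05 -0.04 0.08 1;0 0 0 -0.08 -0.02 0.11 1;0 0 0 -0.1 0.0 0.15 1;0 0 0 -0.12 0.0 0.19 1;0 0 0 -0.13 0.0 0.22 1;0 0 0 -0.14 0.0 0.22 1;0 0 0 -0.14 0.0 0.22 1",
)

```text
clock: 33.45
position: [0.4625, -0.1375, 0.2441]
orientation: [0.004, 0.027, 1.0, 0.001]
wrist_force: [-0.2, -0.9, -0.4]
opening: -0.0
```

```bash
python3 - <<'E'
from h import *
q=r.snapshot("top"); p=r.snapshot("scene")
a=cv2.resize(p["color"][140:260,150:340,::-1],(790,500),interpolation=cv2.INTER_CUBIC)[180:]; b=cv2.resize(q["color"][170:215,190:345,::-1],(790,230),interpolation=cv2.INTER_CUBIC)
cv2.imwrite("pics/f9.png",np.vstack([a,b])); c,wh,an,bb,m=fit_bar(q); print(np.round(wh,1),an,bb.round(1)); print(r.get_obs()["position"].round(3))
E
```

```text
[281.3  38.9] 86.15467834472656 [[ 591.3 -115.9]
 [ 630.1 -118.5]
 [ 649.   162.1]
 [ 610.1  164.7]]
[ 0.463 -0.137  0.24 ]
```

View pics/f9.png

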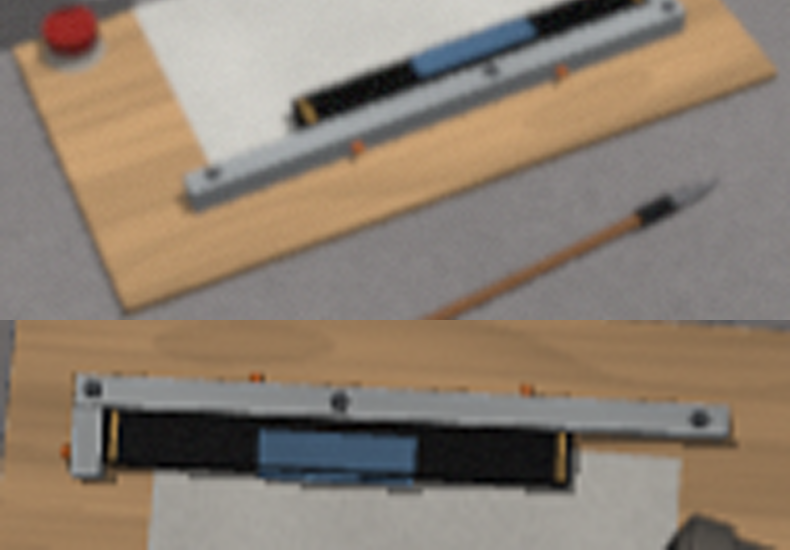

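The bar lies flush along the rail and against the stop. All three orange tails stick out: at (257,379) and (527,390) behind the rail, and at (66,452) on the stop.

```bash
python3 -c "
from station import r
print(r.job_done())"
```

```text
the job is handed in; nothing more can be done
None
```

The paperweight now lies flat against the rail and its left end against the end stop. I handed the job in at about 33.5 s of the 72 s allowed; no verdict is reported.

**How:** I pushed with the shut fingers on bare wood near each end in turn. Then I slid the bar along the rail from its right end, and pressed both ends and the end face a second time. The arm was clear of everything at hand-in.

**Last checks:**
- **Rail:** the fingers stalled at both ends at about 10 N. Repeat stalls agreed within 0.7 mm at the left end and 0.2 mm at the right. The slope between the two stalls (0.066 rad) matches the bar's yaw in the top camera (0.067 rad).
- **End stop:** the fingers stalled within 0.4 mm of the same place three times, at 5.5 to 6.5 N.
- **Pins:** the tails of all three show sticking out in the last picture. I could not read how far each is pushed in, so that rests on the stalls and the picture.
- **Force:** the highest reading was about 10.6 N sideways (about 13.5 N in all) against the 25 N limit, read at the end of each move.
- **Inlay and other things:** I planned every push to stay clear of the inlay. The jar, brush and seal stone looked unmoved where they appear in the closing pictures. I did not measure those or check the rest of the desk again.

**Disagreement:** the cameras disagreed by about 5 to 12 mm on where the bar, rail and stop were, so I took the final positions from touch.

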